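# Close up a row of billets in the charging tray

### The job

Lay the loose steel billet on the charging tray, in line and close behind the last of the four lying there, then push all five as one straight row between the guide rails, billets sliding and not lifted, until the front one presses firmly against the stop and no gaps are left. The stop is only lightly clamped and must keep its setting, so feel for it; let go of the row at the end and leave the hammer, ferrule and tin alone.

Things in the scene. Friction and masses are not known exactly. Their poses are not given: they have to be found in the camera images.
- tray: Charging tray, fixed on the bench: a bare steel plate 8 mm thick, 450 mm long (x -260 to +190), 90 mm wide (y -45 to +45). Origin on the bench surface, on the tray's centre line; x runs along the tray in the pushing direction, towards the stop; z up. Open plate from x = -260 to -10 mm, guide rails beyond. Billets slide on it with ordinary steel friction.
- mouth (a point): Centre of the guide rails' mouth, on the plate's top (tray x = -7, y = 0, z = 8 mm), axes as the tray's. Two steel rails 6 mm thick, 20 mm high above the plate, run straight from 27 to 177 mm past this point, 33 mm apart inside (a billet's width + 3 mm); their near ends flare out like a funnel, about 50 mm wide inside here.
- stop: Adjustable stop between the rails: dark steel block 30 mm long, 32 wide, 34 high, brass thumbscrew on top. Origin: bottom centre of the flat face the row meets, on the plate's top (y = 0, tray x +95 to +125 mm); axes as the tray's. Clamped lightly: a push of about 10 N on its face makes it slip along the rails, and it does not come back.
- billet1: Leading billet of the row of four lying on the tray's open part, the one nearest the stop, in front of the funnel: a dark steel block, 30 mm wide (y), 28 high, about 0.25 kg; hand-sawn, so its length (its x axis, roughly the tray's x) is anything from 34 to 38 mm. Origin: centre of its underside.
- billet2: Second billet of the row, behind the first: a dark steel block, 30 mm wide (y), 28 high, about 0.25 kg; hand-sawn, so its length (its x axis, roughly the tray's x) is anything from 34 to 38 mm. Origin: centre of its underside. A few millimetres of gap to the one ahead, slightly skewed.
- billet3: Third billet of the row: a dark steel block, 30 mm wide (y), 28 high, about 0.25 kg; hand-sawn, so its length (its x axis, roughly the tray's x) is anything from 34 to 38 mm. Origin: centre of its underside. A few millimetres of gap to the one ahead, slightly skewed.
- billet4: Last billet of the row of four, farthest from the stop: a dark steel block, 30 mm wide (y), 28 high, about 0.25 kg; hand-sawn, so its length (its x axis, roughly the tray's x) is anything from 34 to 38 mm. Origin: centre of its underside. A few millimetres of gap to the one ahead, slightly skewed.
- billet5: The fifth billet, lying by itself flat on the bench beside the tray, on the side away from the robot: a dark steel block, 30 mm wide (y), 28 high, about 0.25 kg; hand-sawn, so its length (its x axis, roughly the tray's x) is anything from 34 to 38 mm. Origin: centre of its underside.
- hammer: Bystander: hammer with a wooden handle, about 280 mm long, lying on the bench. Origin on its underside; handle along its -x.
- ferrule: Bystander: brass ferrule (tube) 38 mm across and 35 mm high standing on the bench beside the tray, near the stop end. Origin: centre of its underside.
- tin: Bystander: grey tin 60 mm across and about 60 mm high standing on the bench. Origin: centre of its underside.
Things that resemble listed ones, but are neither listed nor needed, are in the scene too. Leave any orange or pink look-alike of the billet5 alone.

How it is judged:
On the way, in this order (a step that is already met when the one before it is completed fails the run):
1. the fifth billet lies (or is held) low on the tray in line behind the row, within 12 mm of the centre line and less than about 20 mm behind the fourth, while the row is still well short of the stop (y of billet5 in the frame of tray between -0.012 and 0.012 m and z of billet5 in the frame of tray below 0.013 m and horizontal distance between billet5 and billet4 below 0.057 m and x of billet5 in the frame of tray below -0.09 m and x of billet1 in the frame of stop below -0.035 m), for 0.1 s.
2. the row presses on the stop: the leading billet bears on it with more than 4 N (contact force between billet1 and stop above 4 N), for 0.1 s.
At the end, for the whole second after the job is handed in: All five billets lie flat, at rest, in order on the tray: each within 7 mm of its centre line and 6 degrees of its direction, the first within 2 mm of the stop, gaps between neighbours under 2.5 mm each, the fifth last; the stop has moved less than 2 mm (x of billet1 in the frame of stop above -0.019 m and horizontal distance between billet1 and billet2 below 0.037 m and horizontal distance between billet2 and billet3 below 0.03725 m and horizontal distance between billet3 and billet4 below 0.03775 m and horizontal distance between billet4 and billet5 below 0.038 m and y of billet1 in the frame of tray between -0.007 and 0.007 m and angle between the x axis of each of billet1, billet2, billet3, billet4, billet5 and the x axis of tray, either way round below 0.1 rad and y of billet2 in the frame of tray between -0.007 and 0.007 m and y of billet3 in the frame of tray between -0.007 and 0.007 m and y of billet4 in the frame of tray between -0.007 and 0.007 m and y of billet5 in the frame of tray between -0.007 and 0.007 m and angle between each of billet1, billet2, billet3, billet4, billet5's own z axis and vertical below 0.1 rad and z of each of billet1, billet2, billet3, billet4, billet5 in the frame of tray below 0.011 m and linear speed of each of billet1, billet2, billet3, billet4, billet5 below 0.01 m/s and x of billet2 in the frame of stop below -0.04 m and x of billet3 in the frame of stop below -0.073 m and x of billet4 in the frame of stop below -0.106 m and x of billet5 in the frame of stop below -0.139 m and distance of stop from where it was at the start of the episode below 0.002 m); the robot touches nothing.
It fails at once if the stop is shifted by more than 2 mm from its setting (distance of stop from where it was at the start of the episode above 0.002 m).
It fails at once if a billet of the row is lifted off the tray instead of pushed (z of any of billet1, billet2, billet3, billet4 in the frame of tray above 0.02 m).
It fails at once if the row buckles: a billet of it swings more than 35 degrees off the tray's line or is pushed more than 22 mm off the centre line (angle between the x axis of any of billet1, billet2, billet3, billet4 and the x axis of tray, either way round above 0.61 rad or y of any of billet1, billet2, billet3, billet4 in the frame of tray above 0.022 m or y of any of billet1, billet2, billet3, billet4 in the frame of tray below -0.022 m).
It fails at once if the hammer, the ferrule or the tin is moved by more than 15 mm (distance of any of hammer, ferrule, tin from where it was at the start of the episode above 0.015 m).
It also fails if it takes over 67 s, if anything falls off the work surface, if the arm or the gripper's body presses on something with over 40 N, if the wrist force passes 120 N, or if a joint passes its speed limit or range.

### The arm

A 7-joint arm with a two-finger parallel gripper is mounted at the origin on the work surface. World frame = base frame: x ahead of the robot, y to its left, z up, the work surface at z = 0. Lengths are in m, angles in rad, forces in N, time in s.
With the tool pointing down it reaches from about 0.4 to 0.925 m from the base axis. Payload 4.1 kg.
Tool frame: the origin (TCP) lies midway between the tips of the shut fingers; the grasp point (between the pads) lies 19 mm behind it; x points along the fingers, y is the direction in which the jaws open and shut, and the axes are right-handed (so a half turn about x gives the same grasp; the last joint's range is limited). The gripper opens to 85 mm and grips with 20 to 120 N. Pads are 22 mm wide; open, the fingers measure 114 mm over their backs; the gripper's body (76 mm by 85 mm) begins 54 mm behind the grasp point. The pads swing forward as they close: fully open they stand 13 mm farther back than shut.
Start: joints at [-1.314, 0.398, 0.045, 1.537, -0.019, 1.207, -0.051], TCP at [0.226, 0.609, 0.231] pointing down, gripper open.
Joint ranges: [-2.82, 2.82], [-0.49, 2.23], [-1.37, 1.46], [0, 2.46], [-1.36, 4.5], [0.23, 2], [-2.94, 2.94]. Speed limits (rad/s): [2.57, 2.57, 3.14, 3.14, 3.14, 3.14, 3.14].

### API

Orientations are given as a rotation vector (axis times angle).
In Python, from cell import * gives the robot as it stands.
- The arm moves only by the tool carry_out, never from a script. Its argument "targets" is a list of rows, each an object with "delta_pos": the shift along the tool's x, y, z in m, a list of three; "rotation": the turn, a rotation vector about the tool's x, y, z in degrees, a list of three; "jaw": the finger opening in m, from 0 to 0.0854. In form: [{"delta_pos": [tx, ty, tz], "rotation": [rx, ry, rz], "jaw": jaw}, ...]. A call has 1 to 5 rows; each row is the pose to reach, as a shift and turn from the pose commanded when the call began, along the tool's axes at that moment; what a row does not reach only later rows make up. A row lasts 1/8 s, in which the tool goes at most 62.5 mm and 10.7 degrees, less where a joint would pass 70% of its speed; a pose out of reach is approached as far as the arm can. A call with a gripper value outside its range is refused whole. The fingers move at their own pace and stop on an object; "squeeze" is the grip in N (left out, the last holds). Time passes only in rows, so rows that repeat a pose let the fingers close. It gives the time, the measured TCP pose, the force and the opening at its end, in the units of the state.
- sense(): the state, without advancing time (a new reading comes with each control period).
- camera(name): name is "scene" or "top"; returns a dict with "color" (400x640x3 uint8, blue, green, red), "intrinsics" (3x3 intrinsics, pixels), "origin" and "rotation" of the camera in the world. Camera axes: x right, y up, looking along -z (the intrinsics and any distortion apply to the point x, -y, -z); pixel columns grow to the right and rows downward; lengths in m; the calibration is good to about 2 mm. A picture is of the moment at which its call begins. There is no depth.
- hand_in(): hands the job in, once; it reports no verdict.
The state is a dict: "t": time; "joint_pos": joint angles; "qd": joint speeds; "joint_torque": joint torques, N m; "tcp_pos": TCP position; "orientation": TCP orientation; "contact_force": force on the tool from outside, world axes, zero at the start; "moment": the same for the moment, N m; "gripper_width": finger opening in m.
Only numpy, scipy, OpenCV 4.12 (cv2) and the standard library are available. Lean on these libraries where they do the work, as an engineer would, in place of code of your own. Each camera call takes 0.05 s, during which the arm holds its last target. There are 200 camera calls.

## Working session

There is one attempt and no reset: what is moved stays moved. The work goes in short steps, Python scripts to look and compute and a tool call to move; the robot and the scene stay as the last step left them, time stands still between calls to the robot, and variables do not carry over. Pictures are saved under pics/ and viewed, about 8 in all and at most 12, crops included, and the job is handed in when it is done.

Besides the shell and the picture viewer there is one more tool, called after "Emit:" as name([rows], argument=value, ...), one row to a line, values as JSON. carry_out: Moves the arm, as the interface text tells. Its arguments: {"type":"object","properties":{"targets":{"type":"array"},"squeeze":{"type":"number"}},"required":["targets"]}

```bash
mkdir -p pics
python3 - <<'E'
from cell import *
import cv2,pickle
s=sense();print({k:s[k] for k in('t','tcp_pos','orientation','contact_force','gripper_width')})
for n in('scene','top'):
    c=camera(n);cv2.imwrite(f'pics/{n}0.png',c['color']);pickle.dump(c,open(f'{n}0.pkl','wb'));print(c['intrinsics'],c['origin'],c['rotation'],c.keys())
E
```

```text
{'t': 0.0, 'tcp_pos': array([0.22619844, 0.60868639, 0.23027854]), 'orientation': array([ 0.27763041,  1.55292961, -0.28067137]), 'contact_force': array([-0.87158564,  0.35544114,  0.68349249]), 'gripper_width': 0.0856140222826763}
[[398.72619808   0.         318.5510814 ]
 [  0.         398.72619808 196.30759625]
 [  0.           0.           1.        ]] [1.02289915 0.18794061 0.74775518] [0.34210926 0.59692899 2.02473867] dict_keys(['color', 'intrinsics', 'origin', 'rotation'])
[[364.33600947   0.         314.45924003]
 [  0.         364.33600947 199.71027415]
 [  0.           0.           1.        ]] [ 0.55987221 -0.02841504  0.82555751] [ 0.03944394 -0.07184738 -1.57807327] dict_keys(['color', 'intrinsics', 'origin', 'rotation'])
```

View pics/top0.png

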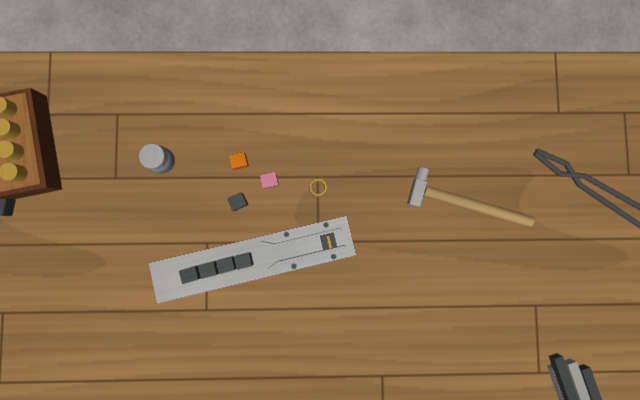

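View pics/scene0.png

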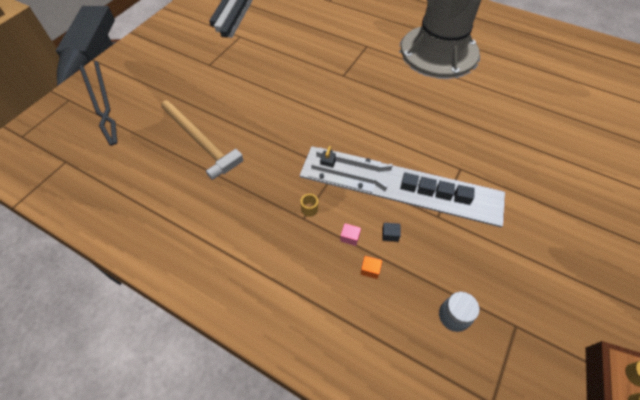

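```bash
cat > h.py <<'E'
import numpy as np,cv2,pickle
from scipy.spatial.transform import Rotation as Ro
def proj(c,p):
    q=(np.atleast_2d(p)-c['origin'])@Ro.from_rotvec(c['rotation']).as_matrix()
    return np.c_[q[:,0]/-q[:,2],-q[:,1]/-q[:,2]]@c['intrinsics'][:2,:2].T+c['intrinsics'][:2,2]
def ray(c,uv,z):
    uv=np.atleast_2d(uv).astype(float);k=c['intrinsics']
    d=np.c_[(uv[:,0]-k[0,2])/k[0,0],-(uv[:,1]-k[1,2])/k[1,1],-np.ones(len(uv))]@Ro.from_rotvec(c['rotation']).as_matrix().T
    return c['origin']+d*((z-c['origin'][2])/d[:,2])[:,None]
E
python3 - <<'E'
from h import *
np.set_printoptions(precision=4,suppress=True)
for n,px in(('top',[(150,265),(158,302),(355,255),(348,217),(237,201),(318,187)]),('scene',[(505,195),(503,223),(302,175),(310,149),(392,240),(309,212)])):
    c=pickle.load(open(n+'0.pkl','rb'))
    print(n,proj(c,[(0,0,0),(.226,.609,.231),(.226,-.609,.231)]));print(ray(c,px,0.008))
print(Ro.from_rotvec([0.27763041,1.55292961,-0.28067137]).as_matrix())
top=pickle.load(open('top0.pkl','rb'))['color']; sc=pickle.load(open('scene0.pkl','rb'))['color']
a=cv2.resize(top[205:310,140:365],None,fx=3.5,fy=3.5,interpolation=cv2.INTER_CUBIC)
cv2.imwrite('pics/c1.png',a)
E
```

```text
top [[ 295.7318  486.7877]
 [-109.0706  448.5471]
 [ 672.4171  432.0835]]
[[ 0.4763  0.3179  0.008 ]
 [ 0.396   0.2987  0.008 ]
 [ 0.4934 -0.1349  0.008 ]
 [ 0.5783 -0.1206  0.008 ]
 [ 0.6161  0.128   0.008 ]
 [ 0.6465 -0.0538  0.008 ]]
scene [[438.4995  51.7344]
 [757.5683 123.9489]
 [204.6255 -50.8385]]
[[ 0.4033  0.3046  0.008 ]
 [ 0.4754  0.3206  0.008 ]
 [ 0.5795 -0.1126  0.008 ]
 [ 0.5045 -0.1356  0.008 ]
 [ 0.6285  0.1337  0.008 ]
 [ 0.656  -0.0488  0.008 ]]
[[-0.0006  0.3483  0.9374]
 [-0.0019  0.9374 -0.3483]
 [-1.     -0.0019  0.0001]]
```

View pics/c1.png

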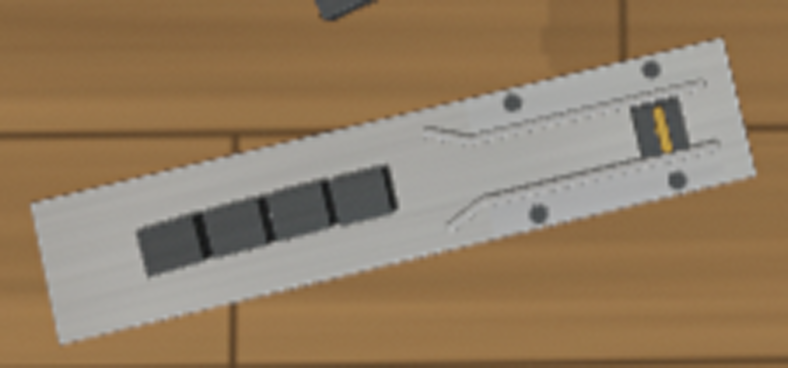

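The two views agree with each other to within 1 cm on the tray and billets. The row is at about (180–252, 255–280) in the top view, and the loose dark billet is at (237,201). The visible gripper, however, is at (575,378), on the -y side, while the reported TCP has y=+0.61. I'll make a small test move to sort that out.

Emit:
carry_out([
  {"delta_pos": [0,0,0.04],"rotation": [0,0,0],"jaw": 0.085},
  {"delta_pos": [0,0,0.08],"rotation": [0,0,0],"jaw": 0.085},
  {"delta_pos": [0,0,0.08],"rotation": [0,0,0],"jaw": 0.085},
])

```text
t: 0.48
tcp_pos: [0.3064, 0.5786, 0.2308]
orientation: [0.283, 1.549, -0.286]
contact_force: [-0.3, 0.2, 1.1]
gripper_width: 0.0852
```

Run:
```python
from cell import *
from h import *
s=sense();print(s)
ims=[]
for n in('top','scene'):
    c=camera(n);pickle.dump(c,open(n+'1.pkl','wb'));o=pickle.load(open(n+'0.pkl','rb'))
    a,b=(o['color'],c['color'])
    ims.append(np.hstack([x[220:,420:] if n=='top' else x[:180,150:370] for x in(a,b)]))
    print(n,proj(c,[s['tcp_pos'],s['tcp_pos']*[1,-1,1]]))
cv2.imwrite('pics/t1.png',np.vstack(ims))
```

```text
{'t': 0.475, 'joint_pos': array([-1.20657867,  0.4084197 ,  0.07663505,  1.52491275, -0.02899447,
        1.21044491,  0.08166194]), 'qd': array([-0.03853044, -0.00362367, -0.06221644,  0.00340311, -0.04230043,
        0.00222703, -0.01341681]), 'joint_torque': array([ 1.58682223e-01, -4.77985525e+01,  1.81573067e+00, -2.55506659e+01,
        1.15529036e-01, -1.64862955e-02,  9.88585199e-02]), 'tcp_pos': array([0.30642462, 0.57858947, 0.23079671]), 'orientation': array([ 0.28343711,  1.5490114 , -0.28622116]), 'contact_force': array([-0.34132753,  0.16719191,  1.11943322]), 'moment': array([0.01409863, 0.00492597, 0.02240631]), 'gripper_width': 0.08515956046639184}
top [[-84.9338836  393.57680262]
 [649.89532453 380.33815168]]
scene [[737.00325789 148.4335738 ]
 [193.71100566 -33.25427198]]
```

View pics/t1.png

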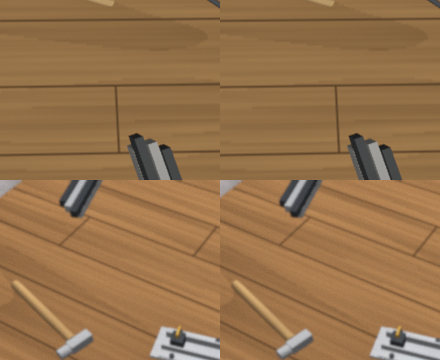

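The dark and grey object at (570,378) did not move, so it is a bystander and not the gripper. The gripper is out of frame at +y, which agrees with the reported pose. Next I'll measure the tray and the billets.

```bash
cat >> h.py <<'E'
def rect(p):
    (c,wh,a)=cv2.minAreaRect(np.float32(p)*1000);b=cv2.boxPoints((c,wh,a))
    e=[b[1]-b[0],b[2]-b[1]];l=max(e,key=np.linalg.norm)
    if l[1]>0:l=-l
    return np.array(c)/1000,np.degrees(np.arctan2(l[1],l[0])),np.sort(wh)
def blobs(m,amin):
    return [k[:,0].astype(float) for k in cv2.findContours(m.astype(np.uint8),cv2.RETR_EXTERNAL,cv2.CHAIN_APPROX_NONE)[0] if cv2.contourArea(k)>amin]
def up(c,f=4):
    # upscaled image; pixel u_up -> (u_up+.5)/f-.5
    return cv2.resize(c['color'],None,fx=f,fy=f,interpolation=cv2.INTER_CUBIC).astype(int)
E
python3 - <<'E'
from h import *
np.set_printoptions(precision=4,suppress=True)
for n,roi in(('top',(135,190,370,310)),('scene',(290,140,515,250))):
    c=pickle.load(open(n+'1.pkl','rb'));im=up(c);H,W=im.shape[:2]
    R=np.zeros((H,W),bool);x0,y0,x1,y1=[4*v for v in roi];R[y0:y1,x0:x1]=1
    sat=im.max(2)-im.min(2);v=im.max(2)
    for nm,m,z,a in(('tray',(sat<40)&(v>100),.008,20000),('dark',(sat<40)&(v<100)&(v>45 if n=='top' else v>0),.036,800)):
        for k in blobs(m&R,a):
            px=(k+.5)/4-.5
            print(n,nm,px.mean(0),*rect(ray(c,px,z)[:,:2]),*( rect(ray(c,px,.028)[:,:2]) if nm=='dark' else ()))
E
```

```text
top tray [251.3672 259.0478] [0.488  0.0925] -76.937546 [ 93.0218 451.1532]
top dark [216.0087 267.2406] [0.4731 0.1663] -76.06912 [ 29.8032 156.9019] [0.4722 0.1682] -76.069115 [ 30.1051 158.4916]
top dark [328.1369 240.8527] [ 0.5262 -0.0734] -167.05779 [30.2012 32.5731] [ 0.5259 -0.0739] -167.05798 [30.5072 32.9032]
top dark [237.215  201.4159] [0.6136 0.1224] -64.85165 [32.5282 37.4263] [0.6142 0.124 ] -64.85172 [32.8578 37.8055]
scene tray [391.3652 179.9439] [0.4896 0.0913] -77.12871 [ 99.8683 452.8269]
scene dark [390.7305 231.9102] [0.6278 0.1266] -155.04373 [35.6091 40.5482] [0.6234 0.1259] -155.0438 [36.0093 41.0038]
scene dark [445.0733 190.7748] [0.4793 0.1858] -75.453026 [ 42.5293 115.3608] [0.4732 0.1858] -75.45303 [ 43.0073 116.6575]
scene dark [408.978  182.4549] [0.4976 0.1104] -167.15456 [31.5    42.1125] [0.4917 0.1096] -167.15465 [31.854 42.586]
scene dark [348.5543 175.7579] [ 0.5473 -0.0119] -81.094574 [ 13.4278 167.4348] [ 0.5419 -0.0142] -81.0946 [ 13.5787 169.3167]
scene dark [350.292  162.3406] [ 0.5135 -0.0203] -77.64081 [ 44.6182 166.863 ] [ 0.5078 -0.0227] -77.64102 [ 45.1197 168.7385]
```

```bash
cat >> h.py <<'E'
O=np.array([.4964,.0579,.008]);A=np.radians(-77.0)
U=np.array([np.cos(A),np.sin(A),0]);V=np.array([-U[1],U[0],0]);TR=np.array([U,V,[0,0,1]])
def w(tx,ty,z): return O*[1,1,0]+tx*U+ty*V+[0,0,z]
def tr(p): return TR@(np.asarray(p)-O*[1,1,0])
def plan(s,p,yaw):
    """tool delta (mm) and rotation (deg) to bring the TCP to p, pointing down, tool y at world yaw (deg)"""
    R=Ro.from_rotvec(s['orientation']).as_matrix();y=np.radians(yaw)
    x=np.array([0,0,-1.]);yy=np.array([np.cos(y),np.sin(y),0]);T=np.c_[x,yy,np.cross(x,yy)]
    print('t',round(s['t'],2),'delta mm',np.round(R.T@(np.asarray(p)-s['tcp_pos'])*1000,1),'rot',np.round(np.degrees(Ro.from_matrix(R.T@T).as_rotvec()),1),'tray xyz mm',np.round(tr(s['tcp_pos'])*1000,1),'F tray',np.round(TR@s['contact_force'],1),'w',round(s['gripper_width'],4))
E
python3 - <<'E'
from cell import *
from h import *
plan(sense(),[.6142,.124,.12],25.15)
E
```

```text
t 0.57 delta mm [ 110.7 -319.1  452.9] rot [44.4 -0.   0.1] tray xyz mm [-553.8  -72.4  230.8] F tray [ 0.  -1.1  0.9] w 0.0846
```

Emit:
carry_out([
  {"delta_pos": [0,-0.319,0.453],"rotation": [10,0,0],"jaw": 0.06},
  {"delta_pos": [0,-0.319,0.453],"rotation": [20,0,0],"jaw": 0.06},
  {"delta_pos": [0,-0.319,0.453],"rotation": [30,0,0],"jaw": 0.06},
  {"delta_pos": [0,-0.319,0.453],"rotation": [40,0,0],"jaw": 0.06},
  {"delta_pos": [0,-0.319,0.453],"rotation": [44.4,0,0],"jaw": 0.06},
])

```text
t: 1.2
tcp_pos: [0.4778, 0.3239, 0.2313]
orientation: [0.88, 1.387, -0.878]
contact_force: [0.8, -0.4, 0.1]
gripper_width: 0.0598
```

Run:
```python
from cell import *
from h import *
plan(sense(),[.6142,.124,.12],25.15)
```

```text
t 1.2 delta mm [111.   38.1 239.2] rot [ 0.1 -0.1 -0. ] tray xyz mm [-263.4   41.7  231.3] F tray [0.6 0.6 0.1] w 0.0598
```

Emit:
carry_out([
  {"delta_pos": [0,0.038,0.239],"rotation": [0,0,0],"jaw": 0.06},
  {"delta_pos": [0,0.038,0.239],"rotation": [0,0,0],"jaw": 0.06},
  {"delta_pos": [0,0.038,0.239],"rotation": [0,0,0],"jaw": 0.06},
  {"delta_pos": [0.11,0.038,0.239],"rotation": [0,0,0],"jaw": 0.06},
  {"delta_pos": [0.11,0.038,0.239],"rotation": [0,0,0],"jaw": 0.06},
])

```text
t: 1.82
tcp_pos: [0.615, 0.1251, 0.1204]
orientation: [0.88, 1.386, -0.876]
contact_force: [-0.5, 0.7, -0.5]
gripper_width: 0.0599
```

Emit:
carry_out([
  {"delta_pos": [0,0,0],"rotation": [0,0,0],"jaw": 0.06},
  {"delta_pos": [0,0,0],"rotation": [0,0,0],"jaw": 0.06},
])

```text
t: 2.08
tcp_pos: [0.6148, 0.1264, 0.1226]
orientation: [0.879, 1.387, -0.875]
contact_force: [-1.3, -0.3, 0.2]
gripper_width: 0.06
```

Run:
```python
from cell import *
from h import *
plan(sense(),[.6142,.124,.001],25.15)
c=camera('top');s=camera('scene')
cv2.imwrite('pics/g1.png',np.hstack([cv2.resize(x,None,fx=2.6,fy=2.6,interpolation=cv2.INTER_CUBIC) for x in(c['color'][120:270,170:320],s['color'][140:290,310:460])]))
```

```text
t 2.08 delta mm [121.6  -1.8   2.1] rot [ 0.2 -0.1 -0.1] tray xyz mm [-40.1 130.8 122.6] F tray [-0.  -1.4  0.2] w 0.06
```

View pics/g1.png

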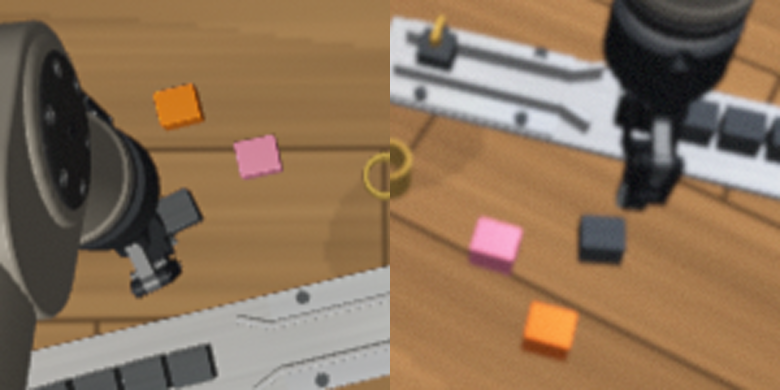

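Emit:
carry_out([
  {"delta_pos": [0.06,-0.002,0.002],"rotation": [0,0,0],"jaw": 0.06},
  {"delta_pos": [0.1,-0.002,0.002],"rotation": [0,0,0],"jaw": 0.06},
  {"delta_pos": [0.118,-0.002,0.002],"rotation": [0,0,0],"jaw": 0.06},
  {"delta_pos": [0.118,-0.002,0.002],"rotation": [0,0,0],"jaw": 0.06},
  {"delta_pos": [0.118,-0.002,0.002],"rotation": [0,0,0],"jaw": 0.06},
])

```text
t: 2.8
tcp_pos: [0.6154, 0.1218, 0.0056]
orientation: [0.881, 1.383, -0.876]
contact_force: [1.6, -0.7, 0.7]
gripper_width: 0.0599
```

Run:
```python
from cell import *
from h import *
plan(sense(),[.6142,.124,.001],25.15)
s=camera('scene')
cv2.imwrite('pics/g2.png',cv2.resize(s['color'][160:270,330:460],None,fx=4,fy=4,interpolation=cv2.INTER_CUBIC))
```

```text
t 2.8 delta mm [ 4.6 -0.2 -2.5] rot [ 0.1  0.  -0.2] tray xyz mm [-35.5 130.3   5.6] F tray [1.  1.4 0.7] w 0.0599
```

View pics/g2.png

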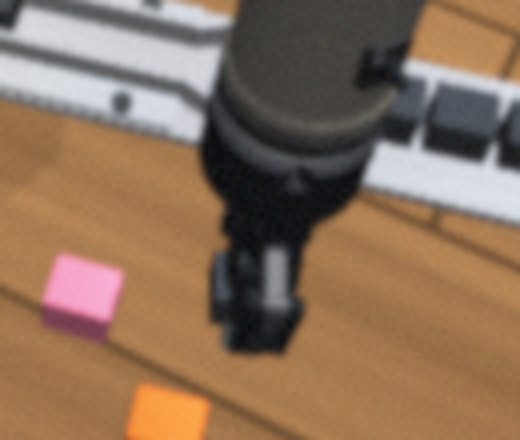

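The near finger stands in front of the billet, in crop at about (270,300). The visible offset to the right matches the expected parallax of 8 mm, so the grasp looks centred. I'll lower 3 mm and close.

Emit:
carry_out([
  {"delta_pos": [0.003,0,-0.001],"rotation": [0,0,0],"jaw": 0.06},
  {"delta_pos": [0.003,0,-0.001],"rotation": [0,0,0],"jaw": 0.02},
  {"delta_pos": [0.003,0,-0.001],"rotation": [0,0,0],"jaw": 0.02},
  {"delta_pos": [0.003,0,-0.001],"rotation": [0,0,0],"jaw": 0.02},
  {"delta_pos": [0.003,0,-0.001],"rotation": [0,0,0],"jaw": 0.02},
], squeeze=60)

```text
t: 3.48
tcp_pos: [0.614, 0.1224, 0.0011]
orientation: [0.88, 1.385, -0.878]
contact_force: [1.6, 1.0, 5.2]
gripper_width: 0.0292
```

Emit:
carry_out([
  {"delta_pos": [0,0,0],"rotation": [0,0,0],"jaw": 0.02},
  {"delta_pos": [0,0,0],"rotation": [0,0,0],"jaw": 0.02},
  {"delta_pos": [-0.03,0,0],"rotation": [0,0,0],"jaw": 0.02},
  {"delta_pos": [-0.08,0,0],"rotation": [0,0,0],"jaw": 0.02},
  {"delta_pos": [-0.08,0,0],"rotation": [0,0,0],"jaw": 0.02},
])

```text
t: 4.1
tcp_pos: [0.6153, 0.122, 0.0834]
orientation: [0.882, 1.381, -0.875]
contact_force: [-0.0, 0.0, -1.5]
gripper_width: 0.029
```

Run:
```python
from cell import *
from h import *
plan(sense(),w(-.214,.0015,.08),13.0)
```

```text
t 4.1 delta mm [   2.6  -88.2 -201.5] rot [12.2  0.  -0.3] tray xyz mm [-35.7 130.3  83.4] F tray [-0.1 -0.  -1.5] w 0.029
```

Emit:
carry_out([
  {"delta_pos": [0,-0.088,-0.2015],"rotation": [6,0,0],"jaw": 0.02},
  {"delta_pos": [0,-0.088,-0.2015],"rotation": [12,0,0],"jaw": 0.02},
  {"delta_pos": [0,-0.088,-0.2015],"rotation": [12,0,0],"jaw": 0.02},
  {"delta_pos": [0,-0.088,-0.2015],"rotation": [12,0,0],"jaw": 0.02},
  {"delta_pos": [0,-0.088,-0.2015],"rotation": [12,0,0],"jaw": 0.02},
])

```text
t: 4.72
tcp_pos: [0.4433, 0.2685, 0.0784]
orientation: [1.03, 1.315, -1.037]
contact_force: [1.2, -1.0, -2.4]
gripper_width: 0.029
```

Run:
```python
from cell import *
from h import *
plan(sense(),w(-.214,.0015,.02),13.0)
c=camera('scene');t=camera('top')
cv2.imwrite('pics/g3.png',np.hstack([cv2.resize(x,None,fx=3,fy=3,interpolation=cv2.INTER_CUBIC) for x in(c['color'][120:240,390:520],t['color'][210:330,140:270])]))
```

```text
t 4.72 delta mm [58.4  6.1  3.2] rot [0.6 0.  0.3] tray xyz mm [-217.2   -4.4   78.4] F tray [ 1.3  1.  -2.4] w 0.029
```

View pics/g3.png

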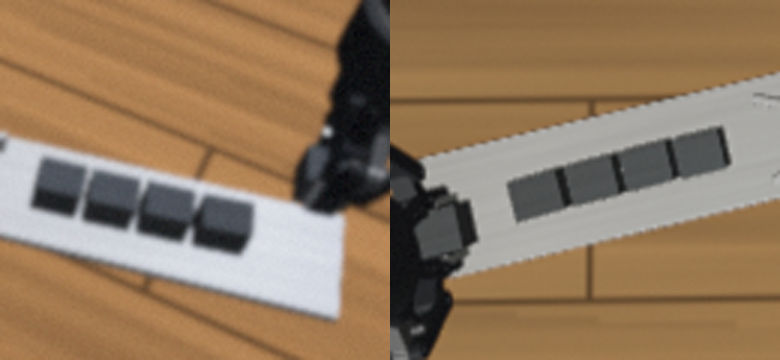

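The held billet shows at (440,225) in the right-hand crop, aligned with the row and behind it. Now I'll lower it.

Emit:
carry_out([
  {"delta_pos": [0.03,0.006,0.003],"rotation": [0.6,0,0],"jaw": 0.02},
  {"delta_pos": [0.055,0.006,0.003],"rotation": [0.6,0,0],"jaw": 0.02},
  {"delta_pos": [0.058,0.006,0.003],"rotation": [0.6,0,0],"jaw": 0.02},
  {"delta_pos": [0.058,0.006,0.003],"rotation": [0.6,0,0],"jaw": 0.02},
  {"delta_pos": [0.058,0.006,0.003],"rotation": [0.6,0,0],"jaw": 0.02},
])

```text
t: 5.45
tcp_pos: [0.4552, 0.2654, 0.0233]
orientation: [1.048, 1.304, -1.044]
contact_force: [0.4, -0.3, -2.2]
gripper_width: 0.0287
```

```bash
cat > look.py <<'E'
from cell import *
from h import *
import sys
np.set_printoptions(precision=1,suppress=True)
plan(sense(),w(-.214,.0015,.0095),13.0)
c=camera('top');im=up(c);v=im.max(2);sat=v-im.min(2)
m=(sat<40)&(v<105)&(v>45);m[:205*4]=0;m[315*4:]=0;m[:,:140*4]=0;m[:,360*4:]=0
for k in blobs(m,600):
    p=np.array([tr(q) for q in ray(c,(k+.5)/4-.5,.036)])
    if abs(p[:,1].mean())>.03: continue
    _,a,wh=rect(p[:,:2]);print('x %.1f..%.1f y %.1f..%.1f'%tuple(1000*f(p[:,i]) for i in(0,1) for f in(np.min,np.max)),'ang %.1f'%a,wh)
if len(sys.argv)>1:
    s=camera('scene');x=np.hstack([cv2.resize(q,None,fx=f,fy=f,interpolation=cv2.INTER_CUBIC) for q,f in((c['color'][205:315,140:360],1.75),(s['color'][140:250,295:515],1.75))]);cv2.imwrite(sys.argv[1],x)
E
python3 look.py
```

```text
t 5.45 delta mm [13.8 -5.1 -2.5] rot [-0.4 -0.  -0.1] tray xyz mm [-211.5    6.5   23.3] F tray [ 0.4  0.3 -2.2] w 0.0287
x -286.4..-239.1 y -68.5..34.1 ang -101.6 [49.6 94.6]
x -190.1..-32.4 y -14.5..17.2 ang -179.1 [ 29.9 157.5]
x -267.0..-191.8 y -69.8..73.7 ang -74.4 [ 65.  144.6]
x 119.4..149.7 y -17.0..15.8 ang -90.7 [30.3 32.7]
```

Emit:
carry_out([
  {"delta_pos": [0.007,0,0],"rotation": [0,0,0],"jaw": 0.02},
  {"delta_pos": [0.007,0,0],"rotation": [0,0,0],"jaw": 0.02},
  {"delta_pos": [0.007,0,0],"rotation": [0,0,0],"jaw": 0.02},
  {"delta_pos": [0.007,0,0],"rotation": [0,0,0],"jaw": 0.02},
  {"delta_pos": [0.007,0,0],"rotation": [0,0,0],"jaw": 0.02},
])

```text
t: 6.12
tcp_pos: [0.4542, 0.2653, 0.0154]
orientation: [1.046, 1.305, -1.045]
contact_force: [-0.1, 0.4, -1.5]
gripper_width: 0.0291
```

```bash
python3 look.py
```

```text
t 6.12 delta mm [ 5.9 -4.1 -2.3] rot [-0.4 -0.  -0. ] tray xyz mm [-211.6    5.5   15.4] F tray [-0.4  0.  -1.5] w 0.0291
x -286.4..-235.2 y -69.4..36.1 ang -101.6 [53.8 96.9]
x -267.8..-32.4 y -70.4..72.2 ang -163.3 [143.8 217.8]
x 119.4..149.7 y -17.0..15.8 ang -90.7 [30.3 32.7]
```

Emit:
carry_out([
  {"delta_pos": [0,-0.004,-0.004],"rotation": [-0.4,0,0],"jaw": 0.02},
  {"delta_pos": [0,-0.004,-0.004],"rotation": [-0.4,0,0],"jaw": 0.02},
  {"delta_pos": [0.003,-0.004,-0.004],"rotation": [-0.4,0,0],"jaw": 0.02},
  {"delta_pos": [0.005,-0.004,-0.004],"rotation": [-0.4,0,0],"jaw": 0.02},
  {"delta_pos": [0.005,-0.004,-0.004],"rotation": [-0.4,0,0],"jaw": 0.02},
])

```text
t: 6.8
tcp_pos: [0.4493, 0.2681, 0.0101]
orientation: [1.04, 1.308, -1.041]
contact_force: [0.1, 0.4, -2.0]
gripper_width: 0.029
```

```bash
python3 look.py pics/p1.png
```

```text
t 6.8 delta mm [0.6 0.1 1.5] rot [0. 0. 0.] tray xyz mm [-215.5    1.4   10.1] F tray [-0.4  0.2 -2. ] w 0.029
x -287.2..-243.9 y -67.4..30.5 ang -101.6 [44.9 90.8]
x -268.8..-32.4 y -70.6..67.4 ang -163.2 [140.1 219.8]
x 119.4..149.7 y -17.0..15.8 ang -90.7 [30.3 32.8]
```

View pics/p1.png

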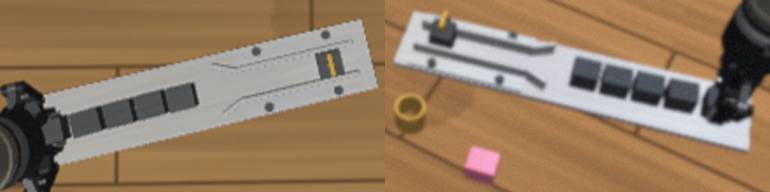

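Billet5 is held low at tray z of about 9 mm, in line and a few millimetres behind billet4. It is visible at (50,130) in the left-hand crop. I'll start pushing and watch the force.

Emit:
carry_out([
  {"delta_pos": [0,0,0.006],"rotation": [0,0,0],"jaw": 0.02},
  {"delta_pos": [0,0,0.014],"rotation": [0,0,0],"jaw": 0.02},
  {"delta_pos": [0,0,0.022],"rotation": [0,0,0],"jaw": 0.02},
  {"delta_pos": [0,0,0.03],"rotation": [0,0,0],"jaw": 0.02},
  {"delta_pos": [0,0,0.038],"rotation": [0,0,0],"jaw": 0.02},
])

```text
t: 7.52
tcp_pos: [0.4578, 0.2324, 0.0105]
orientation: [1.041, 1.31, -1.039]
contact_force: [-1.2, 5.9, -3.6]
gripper_width: 0.0294
```

```bash
sed -i 's/^plan.*/plan(sense(),w(-.06,0,.0095),13.0)/' look.py; python3 look.py
```

```text
t 7.53 delta mm [  0.7  -1.7 118.7] rot [ 0.1 -0.1 -0. ] tray xyz mm [-178.7    1.6   10.5] F tray [-6.   0.1 -3.6] w 0.0294
x -275.6..-20.6 y -75.6..67.6 ang -12.0 [141.2 251.6]
x 119.4..149.7 y -17.0..15.8 ang -90.7 [30.3 32.7]
```

Emit:
carry_out([
  {"delta_pos": [0,0,0.008],"rotation": [0,0,0],"jaw": 0.02},
  {"delta_pos": [0,0,0.016],"rotation": [0,0,0],"jaw": 0.02},
  {"delta_pos": [0,-0.0005,0.024],"rotation": [0,0,0],"jaw": 0.02},
  {"delta_pos": [0,-0.001,0.032],"rotation": [0,0,0],"jaw": 0.02},
  {"delta_pos": [0,-0.001,0.04],"rotation": [0,0,0],"jaw": 0.02},
])

```text
t: 8.2
tcp_pos: [0.4658, 0.1933, 0.0105]
orientation: [1.041, 1.31, -1.039]
contact_force: [-0.7, 4.6, -1.5]
gripper_width: 0.0291
```

```bash
python3 look.py pics/p2.png
```

```text
t 8.2 delta mm [ 0.8 -0.7 78.8] rot [ 0.1 -0.1 -0. ] tray xyz mm [-138.8    0.6   10.5] F tray [-4.7  0.4 -1.5] w 0.0291
x -283.9..18.0 y -77.7..67.6 ang -3.4 [145.  299.4]
x 119.4..149.7 y -17.0..15.8 ang -90.7 [30.3 32.7]
```

View pics/p2.png

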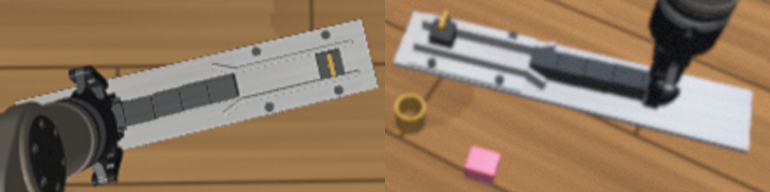

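The row is closed and straight, and its front is entering the funnel at (235,85) in the left-hand crop.

Emit:
carry_out([
  {"delta_pos": [0,0,0.008],"rotation": [0,0,0],"jaw": 0.02},
  {"delta_pos": [0,0,0.016],"rotation": [0,0,0],"jaw": 0.02},
  {"delta_pos": [0,0,0.024],"rotation": [0,0,0],"jaw": 0.02},
  {"delta_pos": [0,0,0.032],"rotation": [0,0,0],"jaw": 0.02},
  {"delta_pos": [0,0,0.04],"rotation": [0,0,0],"jaw": 0.02},
])

```text
t: 8.93
tcp_pos: [0.4742, 0.155, 0.0104]
orientation: [1.041, 1.311, -1.039]
contact_force: [-1.7, 6.9, -0.0]
gripper_width: 0.0288
```

```bash
python3 look.py
```

```text
t 8.93 delta mm [ 0.8 -0.3 39.6] rot [ 0.1 -0.2  0. ] tray xyz mm [-99.6   0.2  10.4] F tray [-7.1 -0.1 -0. ] w 0.0288
x -287.6..55.9 y -88.1..66.4 ang -170.9 [147.7 350. ]
x 119.5..149.6 y -16.8..15.8 ang -90.1 [30.1 32.6]
```

Emit:
carry_out([
  {"delta_pos": [0,0,0.007],"rotation": [0,0,0],"jaw": 0.02},
  {"delta_pos": [0,0,0.014],"rotation": [0,0,0],"jaw": 0.02},
  {"delta_pos": [0,0,0.021],"rotation": [0,0,0],"jaw": 0.02},
  {"delta_pos": [0,0,0.028],"rotation": [0,0,0],"jaw": 0.02},
  {"delta_pos": [0,0,0.035],"rotation": [0,0,0],"jaw": 0.02},
])

```text
t: 9.6
tcp_pos: [0.4819, 0.1213, 0.0104]
orientation: [1.041, 1.312, -1.039]
contact_force: [-2.0, 7.5, 0.3]
gripper_width: 0.0293
```

```bash
python3 look.py
```

```text
t 9.6 delta mm [ 0.9 -0.1  5. ] rot [ 0.1 -0.2  0.1] tray xyz mm [-65.    0.1  10.4] F tray [-7.8 -0.3  0.3] w 0.0293
x -282.0..89.0 y -99.6..66.3 ang -173.3 [162.2 373.2]
x 119.5..149.7 y -16.8..15.8 ang -90.1 [30.2 32.6]
```

Emit:
carry_out([
  {"delta_pos": [0,0,0.005],"rotation": [0,0,0],"jaw": 0.02},
  {"delta_pos": [0,0,0.01],"rotation": [0,0,0],"jaw": 0.02},
  {"delta_pos": [0,0,0.015],"rotation": [0,0,0],"jaw": 0.02},
  {"delta_pos": [0,0,0.019],"rotation": [0,0,0],"jaw": 0.02},
  {"delta_pos": [0,0,0.022],"rotation": [0,0,0],"jaw": 0.02},
])

```text
t: 10.28
tcp_pos: [0.4875, 0.0991, 0.0104]
orientation: [1.04, 1.31, -1.039]
contact_force: [-1.9, 6.5, -0.3]
gripper_width: 0.0291
```

```bash
sed -i 's/w(-.06/w(-.03/' look.py; python3 look.py pics/p3.png
```

```text
t 10.28 delta mm [ 0.9 -0.6 12.1] rot [ 0.1 -0.1  0. ] tray xyz mm [-42.1   0.6  10.4] F tray [-6.8 -0.4 -0.3] w 0.0291
x 119.5..149.7 y -16.9..15.8 ang -90.5 [30.2 32.6]
x -244.0..111.5 y -107.0..67.0 ang -13.8 [177.2 341.5]
```

View pics/p3.png

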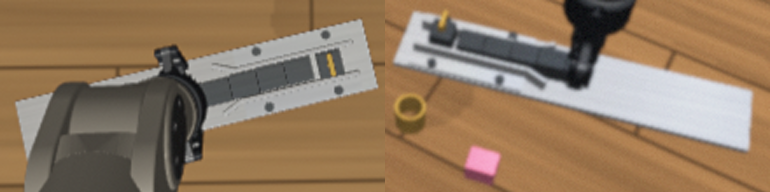

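The row is straight between the rails. The front is at (315,70) in the left-hand crop, about 8 mm short of the stop. From here I'll go slowly.

Emit:
carry_out([
  {"delta_pos": [0,0,0.001],"rotation": [0,0,0],"jaw": 0.02},
  {"delta_pos": [0,0,0.002],"rotation": [0,0,0],"jaw": 0.02},
  {"delta_pos": [0,0,0.003],"rotation": [0,0,0],"jaw": 0.02},
  {"delta_pos": [0,0,0.004],"rotation": [0,0,0],"jaw": 0.02},
  {"delta_pos": [0,0,0.005],"rotation": [0,0,0],"jaw": 0.02},
])

```text
t: 11.0
tcp_pos: [0.4886, 0.0945, 0.0104]
orientation: [1.04, 1.311, -1.039]
contact_force: [-1.3, 5.8, -0.3]
gripper_width: 0.0292
```

```bash
python3 look.py
```

```text
t 11.0 delta mm [ 0.9 -0.6  7.4] rot [ 0.1 -0.1  0. ] tray xyz mm [-37.4   0.6  10.4] F tray [-6.   0.1 -0.3] w 0.0292
x 119.5..149.7 y -16.8..15.8 ang -89.9 [30.2 32.6]
x -235.8..116.6 y -108.8..67.0 ang -13.8 [177.8 337.5]
```

Emit:
carry_out([
  {"delta_pos": [0,0,0.0003],"rotation": [0,0,0],"jaw": 0.02},
  {"delta_pos": [0,0,0.0006],"rotation": [0,0,0],"jaw": 0.02},
  {"delta_pos": [0,0,0.0009],"rotation": [0,0,0],"jaw": 0.02},
  {"delta_pos": [0,0,0.0012],"rotation": [0,0,0],"jaw": 0.02},
  {"delta_pos": [0,0,0.0015],"rotation": [0,0,0],"jaw": 0.02},
])

```text
t: 11.68
tcp_pos: [0.4889, 0.0931, 0.0104]
orientation: [1.04, 1.311, -1.039]
contact_force: [-0.5, 5.8, -0.2]
gripper_width: 0.029
```

```bash
python3 look.py
```

```text
t 11.68 delta mm [ 0.9 -0.6  6. ] rot [ 0.1 -0.1  0. ] tray xyz mm [-36.    0.6  10.4] F tray [-5.8  0.8 -0.2] w 0.029
x -233.8..149.7 y -109.3..67.0 ang -13.8 [178.8 368.2]
```

Emit:
carry_out([
  {"delta_pos": [0,0,0.0002],"rotation": [0,0,0],"jaw": 0.02},
  {"delta_pos": [0,0,0.0004],"rotation": [0,0,0],"jaw": 0.02},
  {"delta_pos": [0,0,0.0006],"rotation": [0,0,0],"jaw": 0.02},
  {"delta_pos": [0,0,0.0008],"rotation": [0,0,0],"jaw": 0.02},
])

```text
t: 12.22
tcp_pos: [0.489, 0.0923, 0.0104]
orientation: [1.04, 1.311, -1.039]
contact_force: [-1.2, 6.4, -0.2]
gripper_width: 0.0291
```

Emit:
carry_out([
  {"delta_pos": [0,0,0.0002],"rotation": [0,0,0],"jaw": 0.02},
  {"delta_pos": [0,0,0.0004],"rotation": [0,0,0],"jaw": 0.02},
])

```text
t: 12.48
tcp_pos: [0.4892, 0.0919, 0.0104]
orientation: [1.04, 1.311, -1.039]
contact_force: [-1.5, 5.7, -1.0]
gripper_width: 0.0293
```

Emit:
carry_out([
  {"delta_pos": [0,0,0.0002],"rotation": [0,0,0],"jaw": 0.02},
  {"delta_pos": [0,0,0.0004],"rotation": [0,0,0],"jaw": 0.02},
])

```text
t: 12.72
tcp_pos: [0.4891, 0.0919, 0.0104]
orientation: [1.04, 1.311, -1.038]
contact_force: [-1.7, 7.5, 0.2]
gripper_width: 0.0293
```

Emit:
carry_out([
  {"delta_pos": [0,0,0.0001],"rotation": [0,0,0],"jaw": 0.02},
  {"delta_pos": [0,0,0.0002],"rotation": [0,0,0],"jaw": 0.02},
])

```text
t: 12.98
tcp_pos: [0.4891, 0.0918, 0.0104]
orientation: [1.04, 1.311, -1.038]
contact_force: [-1.6, 7.7, 0.1]
gripper_width: 0.0289
```

```bash
python3 look.py
```

```text
t 12.97 delta mm [ 0.9 -0.6  4.7] rot [ 0.1 -0.2  0. ] tray xyz mm [-34.7   0.5  10.4] F tray [-7.8  0.2  0.1] w 0.0289
x -231.3..149.7 y -109.7..67.0 ang -13.8 [179.4 365.3]
```

Emit:
carry_out([
  {"delta_pos": [0,0,0.0002],"rotation": [0,0,0],"jaw": 0.02},
  {"delta_pos": [0,0,0.0004],"rotation": [0,0,0],"jaw": 0.02},
  {"delta_pos": [0,0,0.0004],"rotation": [0,0,0],"jaw": 0.02},
])

```text
t: 13.4
tcp_pos: [0.4892, 0.0919, 0.0105]
orientation: [1.04, 1.312, -1.038]
contact_force: [-2.0, 7.9, 1.2]
gripper_width: 0.0292
```

Emit:
carry_out([
  {"delta_pos": [0,0,0.0002],"rotation": [0,0,0],"jaw": 0.02},
  {"delta_pos": [0,0,0.0002],"rotation": [0,0,0],"jaw": 0.02},
])

```text
t: 13.65
tcp_pos: [0.4891, 0.0918, 0.0104]
orientation: [1.041, 1.312, -1.038]
contact_force: [-2.2, 7.9, 0.2]
gripper_width: 0.0292
```

Emit:
carry_out([
  {"delta_pos": [0,0,0.0003],"rotation": [0,0,0],"jaw": 0.02},
  {"delta_pos": [0,0,0.0006],"rotation": [0,0,0],"jaw": 0.02},
  {"delta_pos": [0,0,0.0008],"rotation": [0,0,0],"jaw": 0.02},
  {"delta_pos": [0,0,0.0008],"rotation": [0,0,0],"jaw": 0.02},
])

```text
t: 14.15
tcp_pos: [0.4891, 0.0918, 0.0104]
orientation: [1.041, 1.313, -1.037]
contact_force: [-2.4, 9.7, 0.6]
gripper_width: 0.0289
```

Emit:
carry_out([
  {"delta_pos": [0,0,0.0003],"rotation": [0,0,0],"jaw": 0.02},
  {"delta_pos": [0,0,0.0005],"rotation": [0,0,0],"jaw": 0.02},
  {"delta_pos": [0,0,0.0005],"rotation": [0,0,0],"jaw": 0.02},
])

```text
t: 14.52
tcp_pos: [0.4891, 0.0918, 0.0105]
orientation: [1.041, 1.314, -1.037]
contact_force: [-3.0, 11.0, 1.0]
gripper_width: 0.029
```

```bash
python3 look.py
```

```text
t 14.53 delta mm [ 0.9 -0.5  4.7] rot [ 0.2 -0.3  0.1] tray xyz mm [-34.7   0.5  10.5] F tray [-11.4  -0.5   1. ] w 0.029
x -230.3..149.7 y -109.9..67.0 ang -13.8 [179.4 364.6]
```

Emit:
carry_out([
  {"delta_pos": [0,0,0.0003],"rotation": [0,0,0],"jaw": 0.02},
  {"delta_pos": [0,0,0.0006],"rotation": [0,0,0],"jaw": 0.02},
  {"delta_pos": [0,0,0.0006],"rotation": [0,0,0],"jaw": 0.02},
  {"delta_pos": [0,0,0.0006],"rotation": [0,0,0],"jaw": 0.02},
])

```text
t: 15.08
tcp_pos: [0.4891, 0.0918, 0.0105]
orientation: [1.041, 1.314, -1.037]
contact_force: [-3.7, 13.6, 1.6]
gripper_width: 0.0293
```

```bash
python3 look.py
```

```text
t 15.07 delta mm [ 0.9 -0.5  4.7] rot [ 0.2 -0.3  0.1] tray xyz mm [-34.7   0.5  10.5] F tray [-14.1  -0.6   1.6] w 0.0293
x -229.7..149.7 y -109.9..67.0 ang -13.8 [178.8 363.2]
```

Emit:
carry_out([
  {"delta_pos": [0,0,-0.001],"rotation": [0,0,0],"jaw": 0.02},
  {"delta_pos": [0,0,-0.0015],"rotation": [0,0,0],"jaw": 0.02},
])

```text
t: 15.38
tcp_pos: [0.4892, 0.0918, 0.0104]
orientation: [1.04, 1.312, -1.038]
contact_force: [-2.9, 8.9, 0.3]
gripper_width: 0.0286
```

Emit:
carry_out([
  {"delta_pos": [0,0,-0.0015],"rotation": [0,0,0],"jaw": 0.06},
  {"delta_pos": [0,0,-0.0015],"rotation": [0,0,0],"jaw": 0.06},
  {"delta_pos": [0,0,-0.0015],"rotation": [0,0,0],"jaw": 0.06},
  {"delta_pos": [0,0,-0.0015],"rotation": [0,0,0],"jaw": 0.06},
])

```text
t: 15.88
tcp_pos: [0.4897, 0.0894, 0.0103]
orientation: [1.041, 1.307, -1.041]
contact_force: [-0.9, -0.3, 0.7]
gripper_width: 0.0598
```

Emit:
carry_out([
  {"delta_pos": [-0.02,0,0],"rotation": [0,0,0],"jaw": 0.06},
  {"delta_pos": [-0.06,0,0],"rotation": [0,0,0],"jaw": 0.06},
  {"delta_pos": [-0.12,0,0],"rotation": [0,0,0],"jaw": 0.06},
  {"delta_pos": [-0.18,0,-0.06],"rotation": [0,0,0],"jaw": 0.06},
  {"delta_pos": [-0.18,0,-0.12],"rotation": [0,0,0],"jaw": 0.06},
])

```text
t: 16.5
tcp_pos: [0.4683, 0.1925, 0.1909]
orientation: [1.049, 1.303, -1.038]
contact_force: [0.6, 1.2, -0.9]
gripper_width: 0.0601
```

Emit:
carry_out([
  {"delta_pos": [0,0,-0.12],"rotation": [0,0,0],"jaw": 0.06},
  {"delta_pos": [0,0,-0.12],"rotation": [0,0,0],"jaw": 0.06},
  {"delta_pos": [0,0,-0.12],"rotation": [0,0,0],"jaw": 0.06},
  {"delta_pos": [0,0,-0.12],"rotation": [0,0,0],"jaw": 0.06},
])

```text
t: 17.0
tcp_pos: [0.439, 0.3085, 0.187]
orientation: [1.039, 1.307, -1.041]
contact_force: [-0.1, -0.9, 0.5]
gripper_width: 0.0598
```

```bash
python3 look.py
python3 - <<'E'
from cell import *
from h import *
c=camera('top');s=camera('scene')
cv2.imwrite('pics/f.png',np.vstack([cv2.resize(q,None,fx=4,fy=4,interpolation=cv2.INTER_CUBIC) for q in(c['color'][215:285,200:360],s['color'][140:210,300:460])]))
E
```

```text
t 17.0 delta mm [177.8  -0.3 226.9] rot [-0.   0.1  0. ] tray xyz mm [-257.1    0.4  187. ] F tray [ 0.8 -0.3  0.5] w 0.0598
x -54.1..149.7 y -17.2..16.0 ang -0.1 [ 33.1 203.9]
```

View pics/f.png

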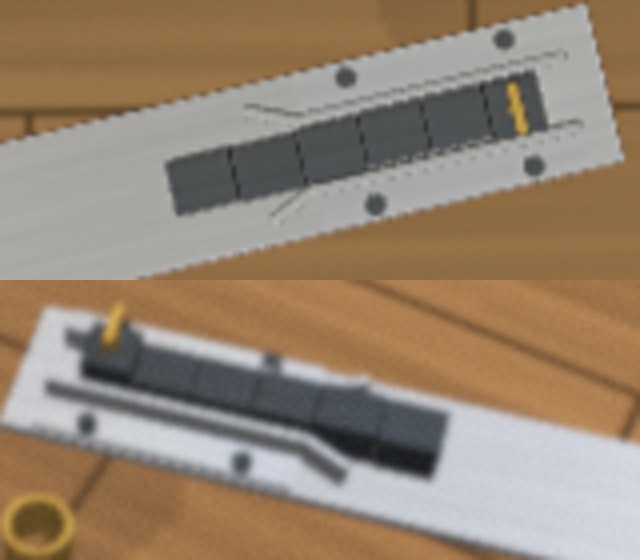

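The row of five is straight, with no visible gaps, at (170–490, 85–215) in the upper crop. It touches the stop, and the stop's far edge is still at 149.7 mm. I'll hand in.

```bash
python3 -c "
from cell import *
print(hand_in())"
```

```text
the job is handed in; nothing more can be done
None
```

All five billets are on the tray in one straight row, pressed against the stop with no visible gaps, and I handed the job in at about 17 s. No verdict was reported.

I gripped the loose billet across its width and held it low in line behind the fourth. From there I pushed the row through the funnel into the rails, slowing to steps of 0.1 to 0.3 mm near the stop. Then I released the row and moved the arm clear.

**Press on the stop:** The push force rose from about 6 N while sliding to about 14 N at a standstill. That means roughly 8 N on the stop, above the 4 N needed and below the 10 N at which it slips. This is worked out from the wrist force, not measured at the stop itself.

**Final picture:**
- The row and stop form one continuous strip at -0.1° to the tray, with no gaps visible.
- The stop's far edge measured 149.7 mm both before and after, so no shift was seen.
- I didn't measure the individual gaps to the millimetre.

**Bystanders:** The gripper stayed well clear of the hammer, ferrule and tin on every move. I didn't re-measure their positions at the end.

**Disagreements:**
- During the push, the camera showed the row moving about 3% less than the arm reported. I relied on force for the final contact.
- At the start I took a dark bystander object for the gripper; a small test move cleared that up.

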